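# Roll a record weight up its rack lane

## Robot

A 6-joint arm with a two-finger parallel gripper is mounted at the origin on the work surface. World frame = base frame: x ahead of the robot, y to its left, z up, the work surface at z = 0. Lengths are in m, angles in rad, forces in N, time in s.
With the tool pointing down it reaches from about 0.375 to 0.925 m from the base axis. Payload 5.7 kg.
Tool frame: the origin (TCP) lies on the centre line of the jaws, within the pads' length; the fingertips stand 17 mm ahead of it and the grasp point (between the pads) lies 2 mm behind it; x points along the fingers, z is the direction in which the jaws open and shut, and the axes are right-handed (so a half turn about x gives the same grasp; the last joint's range is limited). The gripper opens to 88 mm and grips with 3 to 60 N. Pads are 20 mm wide; open, the fingers measure 115 mm over their backs; the gripper's body (75 mm by 178 mm) begins 61 mm behind the grasp point.
Start: joints at [-1.359, 0.359, 1.51, -0, 1.272, -0.115], TCP at [0.193, -0.568, 0.24] pointing down, gripper open.
Joint ranges: [-2.97, 2.97], [-1.01, 2.36], [0.21, 2.38], [-0.96, 4.11], [0.2, 2.71], [-2.98, 2.98]. Speed limits (rad/s): [2.39, 2.39, 3.14, 3.14, 3.14, 3.14].

## Interface

Orientations are given as a rotation vector (axis times angle).
In Python, from rig import sense, camera, sign_off gives the robot as it stands.
- The arm moves only by the shell command python3 -m creep 'ROWS' [OPENING] [FORCE]. ROWS is JSON, a list of rows, each a list of 6 numbers: the shift along the world's x, y, z scaled (see below), then the turn, a rotation vector about the world's x, y, z scaled (see below). A call has exactly 5 rows; each row is the pose to reach, as a shift and turn from the pose commanded when the call began; what a row does not reach only later rows make up. The controller multiplies each number of a shift by 400 mm and each number of a turn by 90 degrees. A row lasts 1/12 s, in which the tool goes at most 41.7 mm and 7.16 degrees, less where a joint would pass 70% of its speed; a pose out of reach is approached as far as the arm can. A call with a number of a shift or a turn outside -1 to 1 is refused whole. A call with a gripper value outside its range is refused whole. OPENING is the finger opening in mm, from 0 to 87.8, set as the call begins (- or left out, the last holds). The fingers move at their own pace and stop on an object; FORCE is the grip in N (left out, the last holds). Time passes only in rows, so rows that repeat a pose let the fingers close, or fill a call up. It gives the time, the measured TCP pose, the force and the opening at its end, in the units of the state.
- sense(): the state, without advancing time (a new reading comes with each control period).
- camera(name): name is "scene" or "top" or "wrist"; returns a dict with "pixels" (480x640x3 uint8, blue, green, red), "vertical_fov" (degrees; the focal length in pixels is half the picture's height over the tangent of half this angle, whatever the lens; pixels are square), "cx", "cy" (the principal point, pixels), "k1" (the pictures are not rectified: a ray, as slopes to the right and down, at radius r is drawn at 1 + k1 r^2 times it, then the intrinsics apply), "rvec" (rotation vector, rad) and "tvec" (3), from world to camera coordinates, as OpenCV has them. Camera axes: x right, y down, z forward; pixel columns grow to the right and rows downward; lengths in m; the calibration is good to about 2 mm. A picture is of the moment at which its call begins. There is no depth.
- sign_off(): hands the job in, once; it reports no verdict.
The state is a dict: "time_s": time; "joint_pos": joint angles; "joint_vel": joint speeds; "joint_torque": joint torques, N m; "eef_pos": TCP position; "ee_rot": TCP orientation; "wrist_force": force on the tool from outside, world axes, zero at the start; "ft_torque": the same for the moment, N m; "grip_width": finger opening in m.
Only numpy, scipy, OpenCV 4.12 (cv2) and the standard library are available. Lean on these libraries where they do the work, as an engineer would, in place of code of your own. Each camera call takes 0.05 s, during which the arm holds its last target. There are 200 camera calls.

## Task

On the two-lane sloped rack, push the plain smooth drum (not the waisted spool next to it) up its lane with the fingertips, over the crest, so that it settles against the tall stop at the upper end and cannot roll back. Push it gently, without flicking it or letting it crash back down; do not lift it, and leave the spool and everything else on the bench where they are. Finish with the hand clear.

Things in the scene. Friction and masses are not known exactly. Their poses are not given: they have to be found in the camera images.
- rack: Fixed rack: two parallel open black gutters (lanes) on a 290 x 150 x 12 mm plywood base. Origin: centre of the base's underside, on the bench; +x points uphill along the lanes, z up. Lane centre lines at local y = +37.5 and -37.5 mm, 44 mm wide inside; side walls 4 mm thick, standing 14 mm above the floor.
- low_lip (a point): Rack's lower end: top edge of the low lips that close both lanes, midway between them; local x = -125 mm, 37 mm above the bench. Lip 6 mm thick, 12 mm above the lane floor (25 mm above the bench here), so a finger above it reaches behind a roller. From here the floor climbs at 8 degrees.
- crest (a point): Crest of the lane floors, midway between the lanes: local x = +65 mm, 51.7 mm above the bench. A roller let go below it rolls back; once past it, it rolls on down a 10 degree slope to the stop by itself.
- upper_stop (a point): Top edge of the face of the tall plywood stops at the upper end, midway between the lanes: local x = +125 mm, 86 mm above the bench, 8 mm thick. A roller resting against a stop has its centre at local x = +100 mm, 71 mm above the bench.
- drum_center (a point): Centre of the plain smooth polished steel drum, a record weight: cylinder 50 mm diameter, 40 mm long, about 0.3 to 0.55 kg, free to roll, lying across its lane (either one) and resting on the low lip, centre at the rack's local x = -105 mm, 53 mm above the bench. Its own y axis is the roll axis; the point does not shift as it rolls.
- spool_center (a point): Centre of the waisted steel spool, an isolation foot: same 50 mm diameter and 40 mm length, but with an 18 mm wide groove down to 26 mm diameter round its middle; resting at the foot of the other lane. To be left there.
- screwdriver: Screwdriver 170 mm long lying on the bench along one side of the rack; origin under its middle. Leave alone.
- fluid: Small bottle, 34 mm diameter, 75 mm tall, standing beside the rack; origin at the centre of its underside. Leave alone.
- clamp: Aluminium record clamp, 60 mm diameter base with a knob, 34 mm tall, beside the rack; origin at the centre of its underside. Leave alone.
- mug: White mug, 76 mm diameter, 90 mm tall, on the bench; origin at the centre of its underside. Leave alone.
- brush: Wooden record brush block 100 x 30 x 30 mm on the bench; origin at the centre of its underside. Leave alone.
- adapter: Aluminium ring 38 mm diameter, 12 mm high, on the bench beyond the upper end of the rack; origin at the centre of its underside. Leave alone.
- tin: Small jar 56 mm diameter, 35 mm tall, on the bench; origin at the centre of its underside. Leave alone.
Not all that is in view belongs to the job. What is shaped like the part that bears drum_center but orange or yellow is not meant.

How it is judged:
By the outcome, as a careful person would: the job done as asked, in the order asked, and still so for the second after the job is handed in, with the robot touching nothing.
It also fails if it takes over 40 s, if anything falls off the work surface, if the arm or the gripper's body presses on something with over 40 N, if the wrist force passes 120 N, or if a joint passes its speed limit or range.

## Working session

There is one attempt and no reset: what is moved stays moved. The work goes in short steps, Python scripts to look and compute and a shell command to move; the robot and the scene stay as the last step left them, time stands still between calls to the robot, and variables do not carry over. Pictures are saved under pics/ and viewed, about 8 in all and at most 12, crops included, and the job is handed in when it is done.

```bash
mkdir -p pics; ls; cat > h.py <<'E'
import numpy as np, cv2
from rig import sense, camera, sign_off
def K(c):
    f=240/np.tan(np.radians(c['vertical_fov'])/2); return np.array([[f,0,c['cx']],[0,f,c['cy']],[0,0,1]])
def proj(c,P):
    return cv2.projectPoints(np.array(P,float).reshape(-1,1,3),np.array(c['rvec'],float),np.array(c['tvec'],float),K(c),np.array([c['k1'],0,0,0,0.]))[0].reshape(-1,2)
def cast(c,uv,z):
    n=cv2.undistortPoints(np.array(uv,float).reshape(-1,1,2),K(c),np.array([c['k1'],0,0,0,0.])).reshape(-1,2)
    R=cv2.Rodrigues(np.array(c['rvec'],float))[0]; o=-R.T@np.array(c['tvec'],float)
    d=np.c_[n,np.ones(len(n))]@R
    return o+d*((z-o[2])/d[:,2])[:,None]
E
python3 - <<'E'
from h import *
for n in('scene','top'):
    c=camera(n); cv2.imwrite(f'pics/{n}0.png',c['pixels']); np.save(f'{n}0.npy',c,allow_pickle=True)
print(sense())
E
```

```text
pics
{'time_s': 0.1, 'joint_pos': array([-1.35906222e+00,  3.59429699e-01,  1.51127474e+00,  1.20255208e-06,
        1.27248811e+00, -1.15101244e-01]), 'joint_vel': array([ 0.00195426, -0.00081014, -0.00292276, -0.00100401,  0.0002644 ,
       -0.00094027]), 'joint_torque': array([ 1.50984201e-04, -5.16360819e+01, -2.71407759e+01,  6.76815491e-02,
        2.75560026e-02, -3.29132740e-05]), 'eef_pos': array([ 0.19250179, -0.56768609,  0.2389144 ]), 'ee_rot': array([ 0.96620967,  1.3474915 , -0.96442666]), 'wrist_force': array([ 0.13527877,  0.23580427, -0.2868294 ]), 'ft_torque': array([ 3.40775906e-02, -3.60797030e-02, -5.64329539e-05]), 'grip_width': 0.08783381742329564}
```

View pics/top0.png

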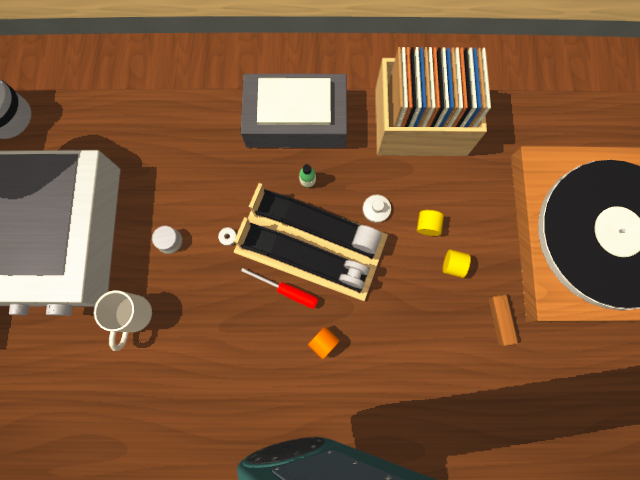

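View pics/scene0.png

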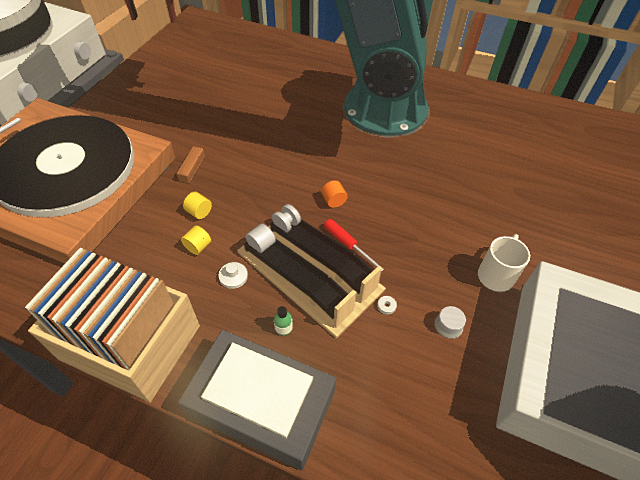

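The top view shows the drum at about (367,239) in the far lane. The spool is at (353,273) in the near lane, and uphill is to the image left, with the stops at about (257,197) and (243,233). I'll enlarge this area to pick points for the rack.

```bash
python3 - <<'E'
from h import *
c=np.load('top0.npy',allow_pickle=True).item()
im=c['pixels'][175:310,225:400]; cv2.imwrite('pics/crop.png',cv2.resize(im,None,fx=4.4,fy=4.4,interpolation=cv2.INTER_CUBIC))
print(cast(c,[(367,239)],.065),cast(c,[(353,273)],.065), cast(c,[(320,240)],0))
E
```

```text
[[ 0.58002812 -0.08788038  0.065     ]] [[ 0.51226356 -0.05935057  0.065     ]] [[0.59246753 0.00489005 0.        ]]
```

View pics/crop.png

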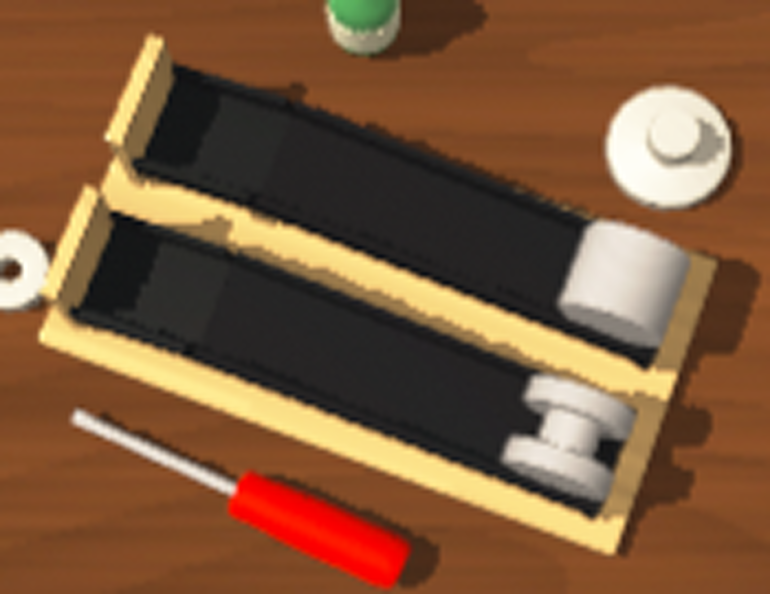

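The crop shows the near base edge running from (40,342) to (613,555). The tops of the stops' outer edges run (152,35)-(108,135) and (90,187)-(45,297). The drum spans x 560–688 and y 220–348.

```bash
python3 - <<'E'
from h import *
c=np.load('top0.npy',allow_pickle=True).item()
s=np.load('scene0.npy',allow_pickle=True).item()
P=lambda l:np.array(l)/4.4+[225-.4,175-.4]
b=cast(c,P([(40,342),(613,555)]),.012); st=cast(c,P([(152,35),(108,135),(90,187),(45,297)]),.086)
print(b,np.linalg.norm(b[0]-b[1])); print(st)
u=(b[0]-b[1])[:2];u/=np.linalg.norm(u)
d=st[0]-st[3];d=d[:2]/np.linalg.norm(d[:2]);print('u',u,'perp from stops',d[1],-d[0],np.linalg.norm(st[0]-st[3]))
v=np.array([-u[1],u[0]])
# two origin estimates
o1=b[:,:2].mean(0)
m=st[:,:2].mean(0)-.133*u
for sgn in(1,-1): print('edge',o1+sgn*.075*v)
print('stop',m)
d=cast(c,P([(624,284)]),.060)[0,:2]
print('drum',d,'local',(d-m)@u,(d-m)@v)
E
```

```text
[[ 0.56309825  0.18458017  0.012     ]
 [ 0.46313527 -0.08483473  0.012     ]] 0.28736211372971265
[[0.68930588 0.12545091 0.086     ]
 [0.64240779 0.14357573 0.086     ]
 [0.61843875 0.15069384 0.086     ]
 [0.56862017 0.16854263 0.086     ]]
u [0.34786416 0.93754495] perp from stops -0.33626500230605627 -0.9417674066477921 0.12814810335842958
edge [0.44280089 0.07596253]
edge [0.58343263 0.0237829 ]
stop [0.58342722 0.0223723 ]
drum [ 0.58086995 -0.08725912] local -0.10367396034546464 -0.03573929009692691
```

```bash
python3 - <<'E'
from h import *
s=sense(); R=cv2.Rodrigues(s['ee_rot'])[0]; print(R.round(3))
print('jaw dir deg',np.degrees(np.arctan2(R[1,2],R[0,2])),'u deg',np.degrees(np.arctan2(.9386,.345)))
u=np.array([.345,.9386]);v=np.array([-u[1],u[0]]);o=np.array([.5834,.023])
for l in(-.165,-.14,-.10,.0,.05,.075):print(l,o+l*u-.0375*v)
E
```

```text
[[-0.     0.947  0.321]
 [ 0.002  0.321 -0.947]
 [-1.     0.    -0.002]]
jaw dir deg -71.27372551231522 u deg 69.81815116152127
-0.165 [ 0.5616725 -0.1448065]
-0.14 [ 0.5702975 -0.1213415]
-0.1 [ 0.5840975 -0.0837975]
0.0 [0.6185975 0.0100625]
0.05 [0.6358475 0.0569925]
0.075 [0.6444725 0.0804575]
```

```bash
M='python3 -m creep'
python3 -m creep '[[0.046,0.053,0,0,0,0.028],[0.092,0.106,0,0,0,0.057],[0.139,0.158,0,0,0,0.085],[0.185,0.211,0,0,0,0.114],[0.231,0.264,0,0,0,0.142]]' 8 20
python3 -m creep '[[0.046,0.053,0,0,0,0.028],[0.092,0.106,0,0,0,0.057],[0.139,0.158,0,0,0,0.085],[0.185,0.211,0,0,0,0.114],[0.231,0.264,0,0,0,0.142]]'
python3 -m creep '[[0.046,0.053,0,0,0,0.028],[0.092,0.106,0,0,0,0.057],[0.139,0.158,0,0,0,0.085],[0.185,0.211,0,0,0,0.114],[0.231,0.264,0,0,0,0.142]]'
python3 -m creep '[[0.046,0.053,0,0,0,0.028],[0.092,0.106,0,0,0,0.057],[0.139,0.158,0,0,0,0.085],[0.185,0.211,0,0,0,0.114],[0.231,0.264,0,0,0,0.142]]'
python3 -m creep '[[0,0,0,0,0,0],[0,0,0,0,0,0],[0,0,0,0,0,0],[0,0,0,0,0,0],[0,0,0,0,0,0]]'
python3 - <<'E'
from h import *
s=sense(); R=cv2.Rodrigues(s['ee_rot'])[0];print('yaw',np.degrees(np.arctan2(R[1,2],R[0,2])))
for n in('wrist',):
    c=camera(n); cv2.imwrite(f'pics/{n}1.png',c['pixels']); np.save(f'{n}1.npy',c,allow_pickle=True)
E
```

```text
time_s: 0.52
eef_pos: [0.2855, -0.4613, 0.2392]
ee_rot: [0.795, 1.422, -0.794]
wrist_force: [-0.4, -0.2, -0.8]
grip_width: 0.058
time_s: 0.93
eef_pos: [0.3779, -0.3556, 0.2393]
ee_rot: [0.622, 1.48, -0.622]
wrist_force: [0.3, 0.2, -0.5]
grip_width: 0.0247
time_s: 1.35
eef_pos: [0.4703, -0.2501, 0.2393]
ee_rot: [0.449, 1.525, -0.448]
wrist_force: [0.8, 0.0, 0.8]
grip_width: 0.008
time_s: 1.77
eef_pos: [0.5627, -0.1445, 0.2392]
ee_rot: [0.274, 1.554, -0.274]
wrist_force: [0.4, -0.1, -0.0]
grip_width: 0.008
time_s: 2.18
eef_pos: [0.5614, -0.1467, 0.2396]
ee_rot: [0.277, 1.554, -0.277]
wrist_force: [0.2, 0.5, -0.4]
grip_width: 0.008
yaw -20.24759859423426
```

View pics/wrist1.png

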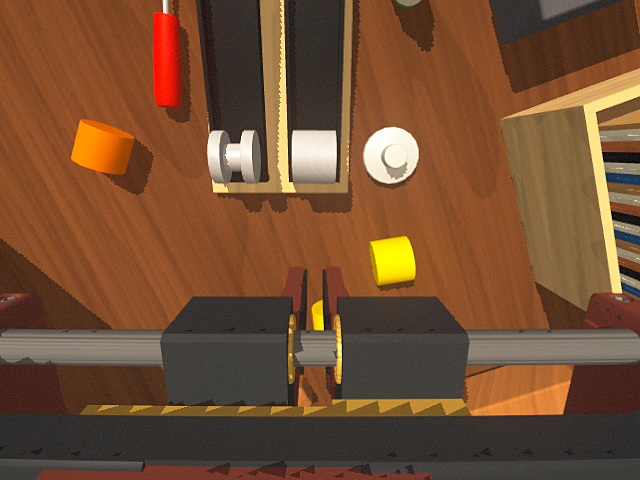

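The wrist view looks up-lane and square to it. The drum is at (314,157), the finger gap is centred at about (317,270), and the lip is at row 188. I'll check the drum's centre by casting its ends from this view.

```bash
python3 - <<'E'
from h import *
c=np.load('wrist1.npy',allow_pickle=True).item()
u=np.array([.345,.9386]);v=np.array([-u[1],u[0]]);o=np.array([.5834,.023])
p=cast(c,[(291,157),(337,157),(314,130),(314,183)],.065);print(p)
for q in p: print((q[:2]-o)@u,(q[:2]-o)@v)
print(cast(c,[(213,192),(347,192)],.012), [((q[:2]-o)@u,(q[:2]-o)@v) for q in cast(c,[(213,192),(347,192)],.012)])
# outline check of the drum centre: project expected silhouette centre
print(proj(c,[[.5824,-.0885,.053]]))
t=sense()['eef_pos'];print('tcp local',(t[:2]-o)@u,(t[:2]-o)@v)
E
```

```text
[[ 0.56216115 -0.08095406  0.065     ]
 [ 0.60181494 -0.09562613  0.065     ]
 [ 0.59023719 -0.0660172   0.065     ]
 [ 0.57375264 -0.11053723  0.065     ]]
-0.10489868171727593 -0.015929365223300587
-0.10498933254879754 -0.05821028100127616
-0.08119271115926101 -0.037128314630361495
-0.12866637871705391 -0.037015334458623525
[[ 0.46424005 -0.08555081  0.012     ]
 [ 0.60257453 -0.13680492  0.012     ]] [(np.float64(-0.14299597348417448), np.float64(0.07439350443833911)), (np.float64(-0.14337769081551105), np.float64(-0.07312990867839353))]
[[314.5079844  156.83419145]]
tcp local -0.16683943430900272 -0.038002421533046504
```

The drum comes out at local (-0.105, -0.037) from this view too, which matches. Now I'll lower the fingers behind the drum, with the tips at about 45 mm.

```bash
python3 -m creep '[[0,0,-0.05,0,0,0],[0,0,-0.1,0,0,0],[0,0,-0.15,0,0,0],[0,0,-0.2,0,0,0],[0,0,-0.25,0,0,0]]'
python3 -m creep '[[0,0,-0.045,0,0,0],[0,0,-0.09,0,0,0],[0,0,-0.13,0,0,0],[0,0,-0.165,0,0,0],[0,0,-0.194,0,0,0]]'
python3 -m creep '[[0.0024,0.0065,0,0,0,0],[0.0048,0.013,0,0,0,0],[0.0072,0.0195,0,0,0,0],[0.0096,0.026,0,0,0,0],[0.012,0.0325,0,0,0,0]]'
python3 - <<'E'
from h import *
u=np.array([.345,.9386]);v=np.array([-u[1],u[0]]);o=np.array([.5834,.023])
t=sense()['eef_pos'];print('tcp local',(t[:2]-o)@u,(t[:2]-o)@v,t[2])
E
```

```text
time_s: 2.65
eef_pos: [0.5618, -0.1466, 0.139]
ee_rot: [0.277, 1.553, -0.277]
wrist_force: [-0.8, -0.7, -0.0]
grip_width: 0.0083
time_s: 3.07
eef_pos: [0.5615, -0.1464, 0.061]
ee_rot: [0.277, 1.554, -0.277]
wrist_force: [1.2, 0.3, -0.3]
grip_width: 0.0079
time_s: 3.48
eef_pos: [0.5678, -0.1327, 0.063]
ee_rot: [0.276, 1.551, -0.276]
wrist_force: [-0.0, 0.6, -0.7]
grip_width: 0.0078
tcp local -0.15151472742569388 -0.039092362232285426 0.06300154256762572
```

```bash
python3 -m creep '[[0.0005,0.006,0,0,0,0],[0.003,0.012,0,0,0,0],[0.005,0.018,0,0,0,0],[0.007,0.023,0,0,0,0],[0.0075,0.027,0,0,0,0]]'
python3 -m creep '[[0.0016,0.0045,0.0007,0,0,0],[0.0033,0.009,0.0014,0,0,0],[0.005,0.0136,0.0021,0,0,0],[0.007,0.019,0.0028,0,0,0],[0.009,0.0246,0.0037,0,0,0]]'
python3 -m creep '[[0.0026,0.007,0.0011,0,0,0],[0.0052,0.0141,0.0021,0,0,0],[0.0077,0.0211,0.0032,0,0,0],[0.0103,0.0282,0.0042,0,0,0],[0.0129,0.0352,0.0053,0,0,0]]'
python3 - <<'E'
from h import *
u=np.array([.345,.9386]);v=np.array([-u[1],u[0]]);o=np.array([.5834,.023])
t=sense()['eef_pos'];print('tcp local',(t[:2]-o)@u,(t[:2]-o)@v,t[2])
c=camera('wrist');cv2.imwrite('pics/wrist2.png',c['pixels'])
E
```

```text
time_s: 3.9
eef_pos: [0.5702, -0.1218, 0.0621]
ee_rot: [0.276, 1.553, -0.276]
wrist_force: [-0.0, -1.5, 0.1]
grip_width: 0.0083
time_s: 4.32
eef_pos: [0.5737, -0.1122, 0.0636]
ee_rot: [0.276, 1.553, -0.276]
wrist_force: [-1.0, -1.4, 0.9]
grip_width: 0.0083
time_s: 4.73
eef_pos: [0.5788, -0.0977, 0.0656]
ee_rot: [0.276, 1.553, -0.276]
wrist_force: [0.4, -1.6, 0.9]
grip_width: 0.0085
tcp local -0.11488557459018497 -0.03735556392215845 0.06564448099534509
```

View pics/wrist2.png

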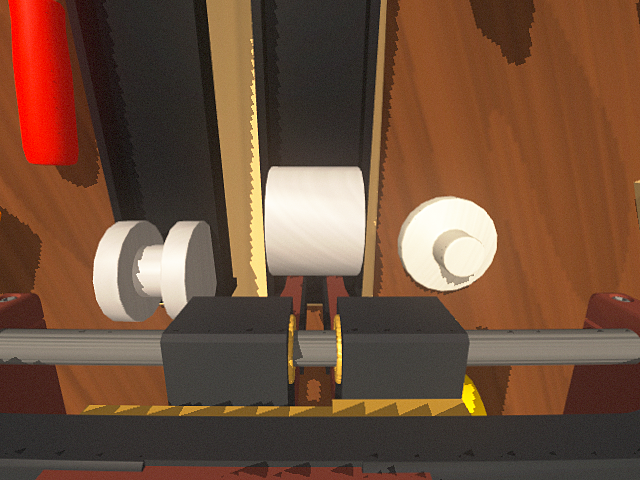

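The drum at (314,220) sits square on the fingertips and has left the lip, and the spool has not moved. The contact force is about 1.6 N. I'll keep pushing.

```bash
python3 -m creep '[[0.0026,0.007,0.0011,0,0,0],[0.0052,0.0141,0.0021,0,0,0],[0.0077,0.0211,0.0032,0,0,0],[0.0103,0.0282,0.0042,0,0,0],[0.0129,0.0352,0.0053,0,0,0]]'
python3 -m creep '[[0.0026,0.007,0.0011,0,0,0],[0.0052,0.0141,0.0021,0,0,0],[0.0077,0.0211,0.0032,0,0,0],[0.0103,0.0282,0.0042,0,0,0],[0.0129,0.0352,0.0053,0,0,0]]'
python3 -m creep '[[0.0026,0.007,0.0011,0,0,0],[0.0052,0.0141,0.0021,0,0,0],[0.0077,0.0211,0.0032,0,0,0],[0.0103,0.0282,0.0042,0,0,0],[0.0129,0.0352,0.0053,0,0,0]]'
python3 -m creep '[[0.0026,0.007,0.0011,0,0,0],[0.0052,0.0141,0.0021,0,0,0],[0.0077,0.0211,0.0032,0,0,0],[0.0103,0.0282,0.0042,0,0,0],[0.0129,0.0352,0.0053,0,0,0]]'
python3 - <<'E'
from h import *
u=np.array([.345,.9386]);v=np.array([-u[1],u[0]]);o=np.array([.5834,.023])
t=sense()['eef_pos'];print('tcp local',(t[:2]-o)@u,(t[:2]-o)@v,t[2])
E
```

```text
time_s: 5.2
eef_pos: [0.584, -0.0837, 0.0678]
ee_rot: [0.276, 1.553, -0.276]
wrist_force: [-0.6, -1.5, 1.1]
grip_width: 0.0081
time_s: 5.62
eef_pos: [0.5892, -0.0696, 0.0699]
ee_rot: [0.276, 1.553, -0.276]
wrist_force: [-1.0, -1.2, 1.6]
grip_width: 0.0077
time_s: 6.03
eef_pos: [0.5943, -0.0556, 0.072]
ee_rot: [0.276, 1.553, -0.276]
wrist_force: [-1.0, -1.9, 1.0]
grip_width: 0.0084
time_s: 6.45
eef_pos: [0.5995, -0.0415, 0.0741]
ee_rot: [0.276, 1.553, -0.276]
wrist_force: [-0.7, -1.8, 1.1]
grip_width: 0.0082
tcp local -0.05496857215236949 -0.03732884663892208 0.07413717051182642
```

```bash
python3 -m creep '[[0.0026,0.007,0.0011,0,0,0],[0.0052,0.0141,0.0021,0,0,0],[0.0077,0.0211,0.0032,0,0,0],[0.0103,0.0282,0.0042,0,0,0],[0.0129,0.0352,0.0053,0,0,0]]'
python3 -m creep '[[0.0026,0.007,0.0011,0,0,0],[0.0052,0.0141,0.0021,0,0,0],[0.0077,0.0211,0.0032,0,0,0],[0.0103,0.0282,0.0042,0,0,0],[0.0129,0.0352,0.0053,0,0,0]]'
python3 -m creep '[[0.0026,0.007,0.0011,0,0,0],[0.0052,0.0141,0.0021,0,0,0],[0.0077,0.0211,0.0032,0,0,0],[0.0103,0.0282,0.0042,0,0,0],[0.0129,0.0352,0.0053,0,0,0]]'
python3 -m creep '[[0.0026,0.007,0.0011,0,0,0],[0.0052,0.0141,0.0021,0,0,0],[0.0077,0.0211,0.0032,0,0,0],[0.0103,0.0282,0.0042,0,0,0],[0.0129,0.0352,0.0053,0,0,0]]'
python3 -m creep '[[0.0022,0.006,0.001,0,0,0],[0.0044,0.012,0.0019,0,0,0],[0.0064,0.0173,0.0026,0,0,0],[0.008,0.0218,0.0032,0,0,0],[0.0095,0.0258,0.0038,0,0,0]]'
python3 - <<'E'
from h import *
u=np.array([.345,.9386]);v=np.array([-u[1],u[0]]);o=np.array([.5834,.023])
t=sense()['eef_pos'];print('tcp local',(t[:2]-o)@u,(t[:2]-o)@v,t[2])
c=camera('wrist');cv2.imwrite('pics/wrist3.png',c['pixels'])
E
```

```text
time_s: 6.87
eef_pos: [0.6046, -0.0274, 0.0763]
ee_rot: [0.276, 1.553, -0.276]
wrist_force: [-0.5, -1.4, 0.8]
grip_width: 0.0082
time_s: 7.28
eef_pos: [0.6098, -0.0133, 0.0784]
ee_rot: [0.276, 1.553, -0.276]
wrist_force: [-0.3, -2.4, 0.1]
grip_width: 0.0083
time_s: 7.7
eef_pos: [0.6149, 0.0008, 0.0805]
ee_rot: [0.276, 1.553, -0.276]
wrist_force: [-0.3, -1.7, 2.1]
grip_width: 0.0082
time_s: 8.12
eef_pos: [0.6201, 0.0149, 0.0826]
ee_rot: [0.276, 1.553, -0.276]
wrist_force: [0.2, -2.0, -0.4]
grip_width: 0.0081
time_s: 8.53
eef_pos: [0.6239, 0.0251, 0.0841]
ee_rot: [0.276, 1.553, -0.276]
wrist_force: [0.2, -1.7, 1.0]
grip_width: 0.0079
tcp local 0.01588817845142293 -0.03727868094941625 0.08410133955363613
```

View pics/wrist3.png

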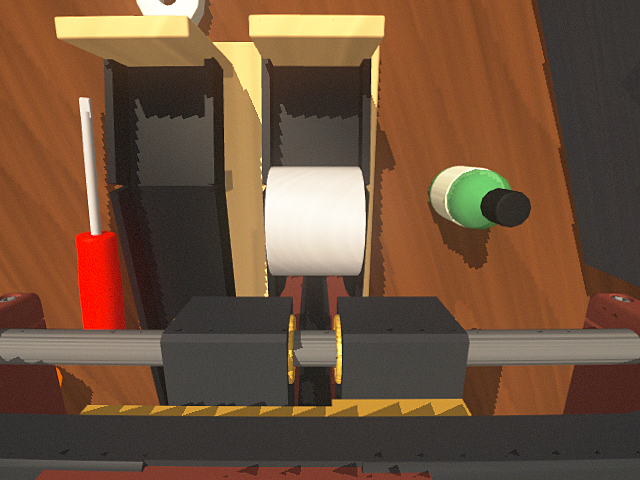

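The drum, still square on the fingertips at (314,220), is about 14 mm short of the crest. I'll take it over slowly.

```bash
python3 -m creep '[[0.0013,0.0035,0.0005,0,0,0],[0.0026,0.007,0.001,0,0,0],[0.0039,0.0105,0.0015,0,0,0],[0.0052,0.014,0.002,0,0,0],[0.0065,0.0176,0.0026,0,0,0]]'
python3 -m creep '[[0.0011,0.003,0.0003,0,0,0],[0.0022,0.006,0.0006,0,0,0],[0.0033,0.009,0.0008,0,0,0],[0.0044,0.012,0.0009,0,0,0],[0.0055,0.015,0.001,0,0,0]]'
python3 -m creep '[[0.0009,0.0025,0,0,0,0],[0.0018,0.005,0,0,0,0],[0.0027,0.0075,0,0,0,0],[0.0036,0.01,0,0,0,0],[0.0043,0.0117,0,0,0,0]]'
python3 - <<'E'
from h import *
u=np.array([.345,.9386]);v=np.array([-u[1],u[0]]);o=np.array([.5834,.023])
t=sense()['eef_pos'];print('tcp local',(t[:2]-o)@u,(t[:2]-o)@v,t[2])
c=camera('wrist');cv2.imwrite('pics/wrist4.png',c['pixels'])
E
```

```text
time_s: 9.0
eef_pos: [0.6264, 0.032, 0.0851]
ee_rot: [0.276, 1.553, -0.276]
wrist_force: [-0.5, -0.7, 1.6]
grip_width: 0.0082
time_s: 9.42
eef_pos: [0.6288, 0.0383, 0.0855]
ee_rot: [0.277, 1.553, -0.276]
wrist_force: [0.9, -0.4, 0.1]
grip_width: 0.0076
time_s: 9.83
eef_pos: [0.6304, 0.0428, 0.0855]
ee_rot: [0.276, 1.553, -0.276]
wrist_force: [1.4, 0.4, -0.3]
grip_width: 0.0079
tcp local 0.03475760167606837 -0.037311018717845396 0.08552533170930157
```

View pics/wrist4.png

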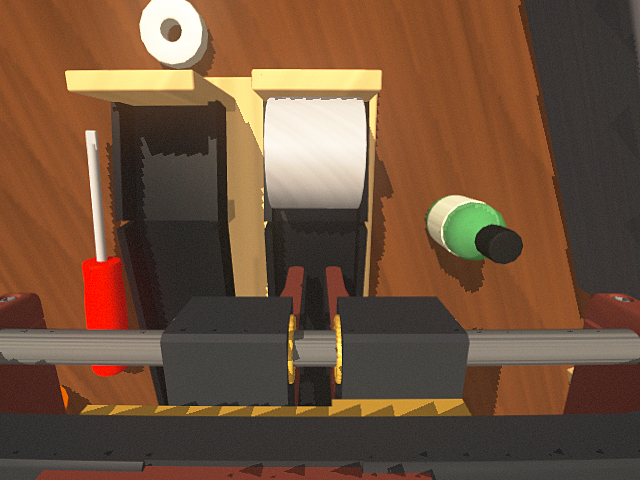

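The drum, at (315,155), has rolled over the crest on its own and lies against the stop, whose top edge is at row 95. The fingers are off it. I'll raise the hand straight up, move it back down-lane and check from the fixed cameras.

```bash
python3 -m creep '[[0,0,0.02,0,0,0],[0,0,0.05,0,0,0],[0,0,0.1,0,0,0],[0,0,0.15,0,0,0],[0,0,0.2,0,0,0]]'
python3 -m creep '[[0,-0.03,0.05,0,0,0],[0,-0.08,0.1,0,0,0],[0,-0.15,0.15,0,0,0],[0,-0.22,0.2,0,0,0],[0,-0.3,0.22,0,0,0]]'
python3 -m creep '[[0,-0.08,0,0,0,0],[0,-0.16,0,0,0,0],[0,-0.24,0,0,0,0],[0,-0.32,0,0,0,0],[0,-0.38,0,0,0,0]]'
python3 -m creep '[[0,-0.06,0,0,0,0],[0,-0.12,0,0,0,0],[0,-0.16,0,0,0,0],[0,-0.18,0,0,0,0],[0,-0.18,0,0,0,0]]'
python3 -m creep '[[0,0,0,0,0,0],[0,0,0,0,0,0],[0,0,0,0,0,0],[0,0,0,0,0,0],[0,0,0,0,0,0]]'
python3 - <<'E'
from h import *
u=np.array([.345,.9386]);v=np.array([-u[1],u[0]]);o=np.array([.5834,.023])
e=o+.1*u-.0375*v; s=camera('scene');c=camera('top')
print(e,proj(s,[[*e,.071]]),proj(c,[[*e,.071]]))
cv2.imwrite('pics/end.png',np.hstack([s['pixels'][150:400,150:450],c['pixels'][150:400,150:550]]))
E
```

```text
time_s: 10.3
eef_pos: [0.6305, 0.0425, 0.1676]
ee_rot: [0.276, 1.552, -0.276]
wrist_force: [-0.4, -1.4, -0.1]
grip_width: 0.008
time_s: 10.72
eef_pos: [0.6317, -0.0782, 0.2584]
ee_rot: [0.275, 1.547, -0.275]
wrist_force: [0.5, -0.0, -0.1]
grip_width: 0.0083
time_s: 11.13
eef_pos: [0.6302, -0.2323, 0.2552]
ee_rot: [0.276, 1.551, -0.278]
wrist_force: [0.6, 0.4, 0.3]
grip_width: 0.0078
time_s: 11.55
eef_pos: [0.6303, -0.303, 0.2541]
ee_rot: [0.277, 1.552, -0.278]
wrist_force: [-0.3, 0.7, -0.1]
grip_width: 0.0082
time_s: 11.97
eef_pos: [0.6305, -0.3004, 0.2536]
ee_rot: [0.275, 1.553, -0.275]
wrist_force: [0.3, 0.1, -0.1]
grip_width: 0.0081
[0.6530975 0.1039225] [[332.79426388 292.87361248]] [[270.38100579 202.39560009]]
```

View pics/end.png

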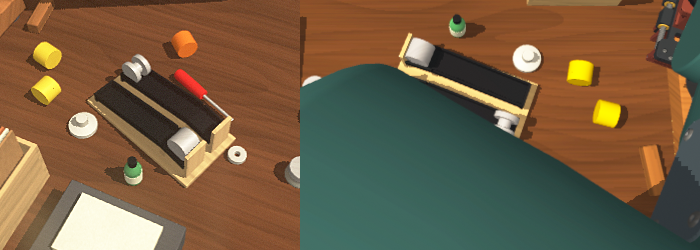

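Both views put the drum where it should rest: scene crop (183,141) against (183,143) expected, and top (120,52) against (120,52). The spool, bottle, clamp and screwdriver look unmoved, and the hand is clear.

```bash
python3 -c "
from rig import sign_off; print(sign_off())"
```

```text
the job is handed in; nothing more can be done
None
```

The drum now rests against the tall stop at the upper end of its lane, and I have handed the job in. I pushed it up from behind with the nearly closed fingertips at about 36 mm/s, slowing to under 20 mm/s near the crest. It rolled the last stretch down to the stop by itself.

- **Forces and time:** the wrist force readings during the push stayed around 2 N, and the arm finished at about 12 s.
- **Drum position:** in the final scene and top views it sits within about 2 pixels of where a drum against the stop should appear.
- **Other objects:** the spool, screwdriver, bottle and clamp look unmoved, and the hand is clear, about 0.25 m above the bench. In the last top view the arm hid part of the bench. The mug was outside both final crops, so I did not recheck it; the hand did not go near it.

No check failed or disagreed.

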